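# Unhook the dowel-handled carrier from the rail and stand it on the desk mat

## Robot

A 7-joint arm with a two-finger parallel gripper is mounted at the origin on the work surface. World frame = base frame: x ahead of the robot, y to its left, z up, the work surface at z = 0. Lengths are in mm, angles in rad, forces in N, time in s.
With the tool pointing down it reaches from about 400 to 875 mm from the base axis. Payload 6.5 kg.
Tool frame: the origin (TCP) lies on the mounting face of the last link; the fingertips stand 173 mm ahead of it and the grasp point (between the pads) lies 155 mm ahead of it; z points along the fingers, y is the line along which they close (so a half turn about z gives the same grasp; the last joint's range is limited). The gripper opens to 85 mm and grips with 20 to 120 N. Pads are 22 mm wide; open, the fingers measure 114 mm over their backs; the gripper's body (76 mm by 85 mm) begins 54 mm behind the grasp point. The pads swing forward as they close: fully open they stand 13 mm farther back than shut.
Start: joints at [1.13, 0.536, -0.004, 1.538, 0.003, 1.067, -0.071], TCP at [237.956, -604.869, 404.69] pointing down, gripper open.
Joint ranges: [-2.7, 2.7], [-0.37, 2.16], [-1.27, 1.26], [0.24, 2.4], [-1.31, 4.45], [0.19, 1.91], [-2.76, 2.76]. Speed limits (rad/s): [2.39, 2.39, 3.14, 3.14, 3.14, 3.14, 3.14].

## Interface

Orientations are given as [roll, pitch, yaw] about the fixed x, y, z axes, in that order (R = Rz(yaw) Ry(pitch) Rx(roll)).
In Python, from bench import env gives the robot as it stands.
- The arm moves only by the tool arm_command, never from a script. Its argument "series" is a list of rows, each a list of 3 entries, a list of its own where there are three numbers: the finger opening in m, from 0 to 0.0854, then the shift along the world's x, y, z in m, then the turn about the world's z in degrees. A call has 1 to 8 rows; each row is the pose to reach, as a shift and turn from the pose commanded when the call began; what a row does not reach only later rows make up. A row lasts 1/12 s, in which the tool goes at most 41.7 mm and 7.16 degrees, less where a joint would pass 70% of its speed; a pose out of reach is approached as far as the arm can. A call with a gripper value outside its range is refused whole. The fingers move at their own pace and stop on an object; "squeeze" is the grip in N (left out, the last holds). Time passes only in rows, so rows that repeat a pose let the fingers close. It gives the time, the measured TCP pose, the force, the opening and the grip force at its end, in the units of the state.
- env.sense(): the state, without advancing time (a new reading comes with each control period).
- env.camera(name): name is "side" or "top" or "wrist"; returns a dict with "frame" (420x560x3 uint8, blue, green, red), "K" (3x3 intrinsics, pixels), "R" (3x3) and "t" (3): a world point X has camera coordinates R X + t. Camera axes: x right, y down, z forward; pixel columns grow to the right and rows downward; lengths in mm; the calibration is good to about 2 mm. A picture is of the moment at which its call begins. There is no depth.
- env.hand_in(): hands the job in; it is judged then, once.
Trained networks look in a picture, given as the dict that the camera call returned (one of the last four; its "shot" number tells which), for a name from the list of things; names that differ only in an ending like _2 or _b are one class to them, and where a whole thing is asked for, a point or a joint stands for the part that bears it (a point fixed in the world has none). Each returns a list of dicts, best first, with "p" (0 to 1); they miss things now and then, are a little off and sometimes report something else, mostly with a low value. They report only what shows in the picture. A call takes as long as a camera call. They do not tell look-alikes from the thing itself.
- env.boxes_of(picture, name): "at" ([row, column] in pixels, amid what is visible of it).
- env.spot_point(picture, name): "at" ([row, column] in pixels: a listed point, or the origin of a listed thing).
The state is a dict: "t": time; "joint_positions": joint angles; "joint_velocities": joint speeds; "effort": joint torques, N m; "tcp_pos": TCP position; "tool_rot": TCP orientation; "force": force on the tool from outside, world axes, zero at the start; "ft_torque": the same for the moment, N m; "grip_width": finger opening in mm; "gripper_force": force on a finger pad.
Only numpy, scipy, OpenCV 4.12 (cv2) and the standard library are available. Lean on these libraries where they do the work, as an engineer would, in place of code of your own. Each camera call takes 0.05 s, during which the arm holds its last target. There are 200 camera calls.

## Task

The plywood carrier with the dowel handle is hung and locked on the galvanised rail at the back of the desk. Push it along the rail, still hanging, until the stud heads stand in the wide holes of its keyholes, then lift it off and set it down gently, upright, about the middle of the desk mat. Leave the handle-less tray hanging where it is and do not disturb the mug or the octagonal box.

Things in the scene. Friction and masses are not known exactly. Their poses are not given: they have to be found in the camera images.
- rail: Fixed galvanised beam, 600 mm along its y (to the robot's left), 40 mm deep (x, away from the robot), top 165 mm and underside 105 mm above the desk, on two 36 mm posts at its ends. Origin: on the desk under the beam's middle. Two pairs of fixed headed studs stand on the top's centre line, at y = -180, -90 mm and +90, +180 mm. The carrier hangs on one pair, the tray on the other, either way round.
- stud_right (a point): Foot, on the beam's top, of the right-hand (-y) stud of the right pair. Each stud: shank 8 mm across; head 18 mm across, from 171 to 177 mm above the desk.
- stud_left (a point): Foot, on the beam's top, of the right-hand (-y) stud of the left pair (the stud at y = +90 mm).
- carrier: Loose plywood tote, 0.4 to 0.75 kg, hanging in front of the beam: 180 mm along its y (along the rail), body 100 mm deep (x), sides 60 mm high; both end boards rise in a 50 mm wide tongue to 110 mm. Origin: centre of its underside, z up; as hung it leans forward about 0.04 rad, its underside about 98 mm above the desk. A steel hanger on its back (+x) carries it.
- carrier_hanger (a point): Middle of the hanger plate's underside. The plate is 4 mm thick, 180 mm long (y), reaches from x = 50 to 99.5 mm in the carrier's frame, 65 mm above its underside, and lies on the beam; its rear edge is turned down 12 mm behind the beam. So the carrier hangs by itself, and slides along the beam with about 1 mm play under a push of up to 10 N. It leaves the beam only after rising 13 mm.
- carrier_keyhole (a point): Centre of the wide hole of the right-hand (-y) of two keyholes 90 mm apart in the plate: octagonal hole 30 mm across, 11 mm slot from it towards +y, ending 48 mm from the hole's centre. As hung, studs are in the slots 26 to 42 mm from the hole centres. Move the carrier towards +y (left) until this point is over stud_right or stud_left, whichever is the pair it hangs on, within 6 mm.
- carrier_end (a point): Middle of the outer face of the carrier's right-hand (-y) end board, 55 mm above its underside; the face is flat, upright and looks to -y, with at least 45 mm of free space beside it.
- carrier_handle (a point): Middle of the carrier's handle: a round wooden dowel 22 mm across along the carrier's y, free for 160 mm, 92 mm above the carrier's underside; 50 mm to the hanger. The centre of mass lies below it, about 20 mm towards the hanger.
- mat: Fixed grey desk mat in front of the rail, 220 mm (x) by 300 mm (y), 3 mm thick. Origin: centre of its underside.
- tray: Loose plain wooden box without a handle, hung on the other pair of studs by the same kind of hanger (180 mm long): 150 mm long (y), 80 mm deep (x from -30 to +50), 65 mm high at the back, 44 mm in front. Origin on its underside, 74 mm in front of the beam's centre line. It stays hanging.
- mug_mid (a point): Centre, half-way up, of a white mug 80 mm across and 90 mm high, with two pencils in it that reach 160 mm above the desk; on the desk at the right.
- octagon_mid (a point): Centre, half-way up, of a loose octagonal wooden box 116 mm across, 74 mm high with a 20 mm pin on its lid; on the desk at the left.
There are look-alikes about, which are no part of the job. Leave any orange look-alike of the tray alone.

How it is judged (in metres and radians):
On the way, in this order (a step that is already met when the one before it is completed fails the run):
1. the carrier, still hanging on the beam, has been slid until the stud heads stand in the wide holes ((horizontal distance between carrier_keyhole and stud_right below 0.008 m or horizontal distance between carrier_keyhole and stud_left below 0.008 m) and z of carrier in the frame of rail between 0.09 and 0.106 m), for 0.1 s.
2. the carrier has been lifted off over the stud heads (z of carrier in the frame of rail above 0.114 m).
At the end, for the whole second after the job is handed in: The carrier stands upright (within 0.08 rad) and at rest with its underside on the mat, its middle within 60 mm of the mat's middle; the tray still hangs on its studs within 15 mm of where it was; the mug and the octagonal box are within 30 mm of where they were (horizontal distance between carrier and mat below 0.06 m and height (world z) of carrier below 0.008 m and angle between carrier's own z axis and vertical below 0.08 rad and linear speed of carrier below 0.02 m/s and distance of tray from where it was at the start of the episode below 0.015 m and height (world z) of tray above 0.09 m and distance of each of mug_mid, octagon_mid from where it was at the start of the episode below 0.03 m); the robot touches nothing.
It fails at once if the carrier is dropped or slammed down (faster than 0.6 m/s within 60 mm of the desk) (height (world z) of carrier below 0.06 m and linear speed of carrier above 0.6 m/s).
It fails at once if the carrier is tipped by more than 0.6 rad, spilling its contents (angle between carrier's own z axis and vertical above 0.6 rad).
It fails at once if the tray is knocked along or off the rail (more than 15 mm) (distance of tray from where it was at the start of the episode above 0.015 m).
It fails at once if the mug is pushed over or away (more than 30 mm) (distance of mug_mid from where it was at the start of the episode above 0.03 m).
It fails at once if the octagonal box is pushed away (more than 30 mm) (distance of octagon_mid from where it was at the start of the episode above 0.03 m).
It also fails if it takes over 64 s, if anything falls off the work surface, if the arm or the gripper's body presses on something with over 40 N, if the wrist force passes 120 N, or if a joint passes its speed limit or range.

## Working session

There is one attempt and no reset: what is moved stays moved. The work goes in short steps, Python scripts to look and compute and a tool call to move; the robot and the scene stay as the last step left them, time stands still between calls to the robot, and variables do not carry over. Pictures are saved under pics/ and viewed, at most 10 in all, crops included, and the job is handed in when it is done.

Besides the shell and the picture viewer there is one more tool, called after ">>>" as name(argument=value, ...), one argument or row to a line, values as JSON. arm_command: Moves the arm, as the interface text tells. Its arguments: {"type":"object","properties":{"series":{"type":"array","items":{"type":"array"}},"squeeze":{"type":"number"}},"required":["series"]}

```bash
mkdir -p pics; cat > h.py <<'E'
import numpy as np, cv2
from bench import env
def ray(p,rc):
    d=np.linalg.inv(p["K"])@[rc[1],rc[0],1.]; R=np.array(p["R"]); return -R.T@np.array(p["t"]).ravel(), R.T@d
def atz(p,rc,z):
    c,d=ray(p,rc); return c+d*(z-c[2])/d[2]
def tri(obs):
    A=np.zeros((3,3));b=np.zeros(3)
    for p,rc in obs:
        c,d=ray(p,rc); d=d/np.linalg.norm(d); M=np.eye(3)-np.outer(d,d); A+=M;b+=M@c
    return np.linalg.solve(A,b)
def proj(p,X):
    x=np.array(p["K"])@(np.array(p["R"])@np.array(X,float)+np.array(p["t"]).ravel()); return [x[1]/x[2],x[0]/x[2]]
E
python3 - <<'E'
from h import *
np.set_printoptions(precision=1,suppress=True)
P={n:env.camera(n) for n in("side","top")}
for n in P: cv2.imwrite(f"pics/{n}0.png",P[n]["frame"])
for nm in "rail stud_right stud_left carrier carrier_hanger carrier_keyhole carrier_end carrier_handle mat tray mug_mid octagon_mid".split():
    for n in P: print(nm,n,[(np.round(d["at"]).tolist(),round(d["p"],2)) for d in env.spot_point(P[n],nm)][:4])
E
```

```text
rail side []
rail top [([183.0, 284.0], 0.96), ([270.0, 257.0], 0.48), ([162.0, 251.0], 0.38)]
stud_right side [([150.0, 291.0], 0.67), ([198.0, 258.0], 0.19)]
stud_right top [([168.0, 350.0], 0.69)]
stud_left side [([190.0, 225.0], 0.95)]
stud_left top []
carrier side [([226.0, 236.0], 0.89)]
carrier top [([191.0, 241.0], 0.8)]
carrier_hanger side [([197.0, 218.0], 0.87)]
carrier_hanger top []
carrier_keyhole side [([184.0, 237.0], 0.71), ([276.0, 297.0], 0.67)]
carrier_keyhole top [([163.0, 266.0], 0.97)]
carrier_end side [([201.0, 261.0], 0.64)]
carrier_end top [([188.0, 271.0], 0.72)]
carrier_handle side [([205.0, 236.0], 0.71), ([354.0, 217.0], 0.43)]
carrier_handle top [([184.0, 235.0], 0.68)]
mat side [([272.0, 298.0], 0.62)]
mat top [([265.0, 252.0], 0.64)]
tray side [([180.0, 300.0], 0.73), ([217.0, 375.0], 0.6)]
tray top [([280.0, 368.0], 0.93), ([196.0, 336.0], 0.67), ([249.0, 416.0], 0.36)]
mug_mid side [([171.0, 375.0], 0.59)]
mug_mid top [([248.0, 416.0], 0.81), ([161.0, 253.0], 0.16)]
octagon_mid side [([357.0, 216.0], 0.85)]
octagon_mid top []
```

View pics/side0.png

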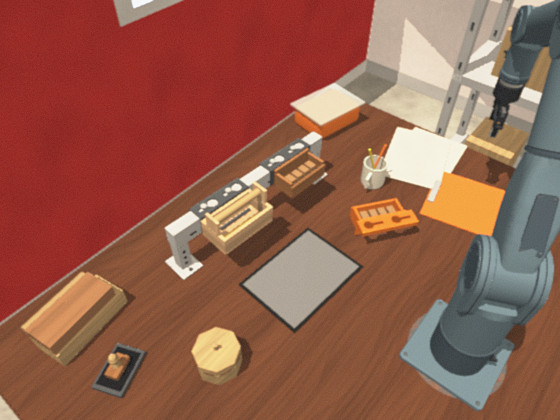

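View pics/top0.png

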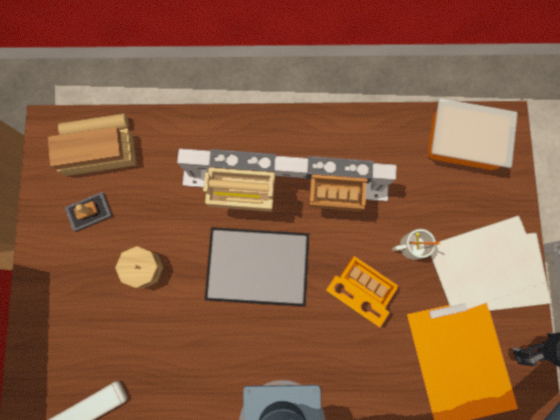

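The side view shows the carrier hung on the left part of the rail at about (225,236) and the brown tray at (175,300). In the top view they are at (190,240) and (192,338), the mat is at (266,257), the mug at (245,420) and the octagon at (268,138).

Candidates for the carrier in the top view:
- Hung tote with a dowel at (190,240), which matches the description.
- Wooden crate on the desk at (148,92), a look-alike.
- Brown tray at (192,338).
- Orange tray look-alike at (290,362).

I choose (190,240), on the left pair, and will check it in a crop.

```bash
python3 - <<'E'
from h import *
np.set_printoptions(precision=1,suppress=True)
P={n:env.camera(n) for n in("side","top")}
S,T=P["side"],P["top"]
a=cv2.resize(T["frame"][140:220,170:300],None,fx=6,fy=6,interpolation=cv2.INTER_CUBIC)
cv2.imwrite("pics/crop1.png",a)
def best(p,n):
    r=env.spot_point(p,n); return r[0]["at"] if r else None
for nm in "carrier carrier_keyhole carrier_end carrier_handle mat mug_mid tray".split():
    s,t=best(S,nm),best(T,nm)
    if s is not None and t is not None: print(nm,tri([(S,s),(T,t)]))
print("handle z190",atz(T,best(T,"carrier_handle"),190),"key z163",atz(T,best(T,"carrier_keyhole"),165),"studR z165",atz(T,best(T,"stud_right"),165),"mat",atz(T,best(T,"mat"),3), "rail", atz(T,best(T,"rail"),0))
print("studL side",atz(S,best(S,"stud_left"),165))
# stud heads from top picture
for rc in [(160,232),(162,265),(167,316),(169,363)]: print(atz(T,rc,177))
# mat quad / rail ends by eye in top
for rc in [(229,211),(234,308),(304,304),(299,207)]: print("mat",atz(T,rc,3))
print(env.sense()["tcp_pos"],env.sense()["tool_rot"],T["K"][0],-np.array(T["R"]).T@T["t"])
E
```

```text
carrier [665.1 104.1  82.8]
carrier_keyhole [717.5  40.6 181.5]
carrier_end [649.5  18.3 130.4]
carrier_handle [647.1 111.6 195.8]
mat [443.9  80.2  14.8]
mug_mid [438.9  63.4 206.9]
tray [ 513.1 -178.4   85.4]
handle z190 [646.6 110.9 190. ] key z163 [720.6  40.  165. ] studR z165 [ 700.8 -199.   165. ] mat [437.9  77.    3. ] rail [703.2 -15.9   0. ]
studL side [735.1  71.8 165. ]
[722.5 127.5 177. ]
[715.9  37.7 177. ]
[ 700.4 -100.7  177. ]
[ 693.5 -228.4  177. ]
mat [558.8 206.9   3. ]
mat [540.2 -86.6   3. ]
mat [332.3 -70.1   3. ]
mat [350.3 215.8   3. ]
[ 238.  -604.9  404.7] [-3.1  0.   0.4] [463.2   0.  280.9] [ 356.8    7.8 1393.7]
```

View pics/crop1.png

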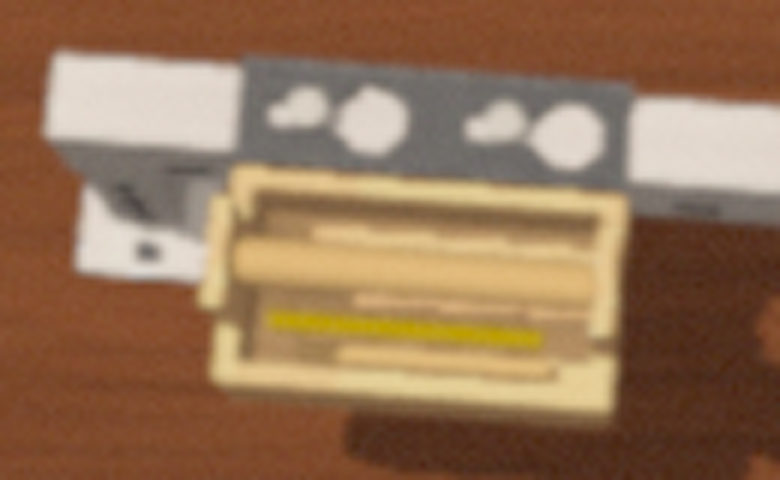

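The crop confirms the choice: the dowel-handled tote is on a grey hanger plate on the left pair. In crop pixels the wide holes are at (120,372) and (137,568), and the heads are to their left at about (106,305) and (118,502).

```bash
python3 - <<'E'
from h import *
np.set_printoptions(precision=1,suppress=True)
T=env.camera("top")
f=lambda r,c:(140+(r+.5)/6-.5,170+(c+.5)/6-.5)
for n,r,c,z in [("holeL",120,372,169),("holeR",137,568,169),("headL",106,305,177),("headR",118,502,177),("dowelL",258,235,201),("dowelR",282,592,201),("plateL",60,243,169),("plateR",85,632,169),("beamLback",52,60,165),("beamRback",97,770,165),("endtopR r",200,627,158),("end front",405,612,158)]:
    print(n,atz(T,f(r,c),z))
print("end",[ (atz(T,d["at"],153),d["p"]) for d in env.spot_point(T,"carrier_end")])
# mat: grey segmentation
hsv=cv2.cvtColor(T["frame"],cv2.COLOR_BGR2HSV)
m=((hsv[...,1]<60)|(hsv[...,2]<50)).astype(np.uint8); m=cv2.morphologyEx(m,cv2.MORPH_OPEN,np.ones((3,3)))
n,l,st,ce=cv2.connectedComponentsWithStats(m)
k=l[266,257]; print(k,st[k])
c=cv2.minAreaRect(np.argwhere(l==k)[:,::1].astype(np.float32)); print(c, atz(T,c[0],3)); print([atz(T,b,3) for b in cv2.boxPoints(c)])
s=env.sense(); np.set_printoptions(precision=4); print(s["tool_rot"],s["force"],s["grip_width"],s["t"])
E
```

```text
holeL [726.1 129.4 169. ]
holeR [717.1  40.  169. ]
headL [730.6 159.1 177. ]
headR [724.   69.7 177. ]
dowelL [654.  186.2 201. ]
dowelR [641.5  29.  201. ]
plateL [755.2 188.7 169. ]
plateR [741.5  10.6 169. ]
beamLback [761.2 273.3 165. ]
beamRback [736.4 -52.7 165. ]
endtopR r [690.2  13.4 158. ]
end front [594.5  21.2 158. ]
end [(array([647.4,  14.9, 153. ]), 0.78)]
4 [ 206  229  102   76 6924]
((266.38311767578125, 256.9764099121094), (98.49061584472656, 71.06556701660156), 86.47854614257812) [444.4  68.1   3. ]
[array([562.2, 209.9,   3. ]), array([350.9, 219.8,   3. ]), array([329.7, -69.9,   3. ]), array([540.3, -87.6,   3. ])]
[3.1416 0.     0.3749] [ 0.1682 -0.3351  1.3009] 85.6665549788376 2.5
```

>>> arm_command(
  series=[
    [0,[0.023,0.033,0],7],
    [0,[0.046,0.065,0],14],
    [0,[0.069,0.098,0],21],
    [0,[0.093,0.13,0],28],
    [0,[0.116,0.163,0],35],
    [0,[0.139,0.196,0],42],
    [0,[0.162,0.228,0],49],
    [0,[0.185,0.26,0],56],
  ],
  squeeze=60,
)

```text
t: 3.17
tcp_pos: [423.7, -343.2, 405.0]
tool_rot: [3.141, 0.001, 1.358]
force: [0.3, -0.0, -1.0]
grip_width: 0.3
gripper_force: 0.0
```

>>> arm_command(
  series=[
    [0,[0.023,0.033,0],4],
    [0,[0.046,0.065,0],8.2],
    [0,[0.069,0.098,0],8.2],
    [0,[0.093,0.13,0],8.2],
    [0,[0.116,0.163,0],8.2],
    [0,[0.139,0.196,0],8.2],
    [0,[0.162,0.228,0],8.2],
    [0,[0.185,0.26,0],8.2],
  ],
)

```text
t: 3.83
tcp_pos: [608.8, -83.2, 404.9]
tool_rot: [3.141, 0.0, 1.495]
force: [0.1, 0.0, 0.7]
grip_width: 0.0
gripper_force: 0.0
```

>>> arm_command(
  series=[
    [0,[0.023,0.033,0],0],
    [0,[0.046,0.065,0],0],
    [0,[0.047,0.065,0],0],
    [0,[0.047,0.065,0],0],
    [0,[0.047,0.065,0],0],
  ],
)

```text
t: 4.25
tcp_pos: [654.8, -20.5, 404.4]
tool_rot: [-3.141, 0.001, 1.495]
force: [0.1, 0.2, 0.5]
grip_width: -0.2
gripper_force: 0.0
```

>>> arm_command(
  series=[
    [0,[0,0,-0.03],0],
    [0,[0,0,-0.06],0],
    [0,[0,0,-0.084],0],
    [0,[0,0,-0.084],0],
    [0,[0,0,-0.084],0],
  ],
)

```text
t: 4.67
tcp_pos: [654.2, -21.8, 320.1]
tool_rot: [-3.139, 0.001, 1.493]
force: [0.3, 0.3, 0.5]
grip_width: 0.5
gripper_force: 0.0
```

```bash
python3 - <<'E'
from h import *
S=env.camera("wrist"); T=env.camera("top")
a=cv2.resize(T["frame"][140:220,170:300],None,fx=4,fy=4,interpolation=cv2.INTER_CUBIC)
b=cv2.resize(S["frame"],(427,320))
cv2.imwrite("pics/w1.png",cv2.vconcat([a,cv2.resize(b,(520,280))]))
s=env.sense();print(s["tcp_pos"],s["force"])
E
```

```text
[655.49901227 -20.83103121 322.68436222] [0.0557949  0.29723085 0.29930636]
```

View pics/w1.png

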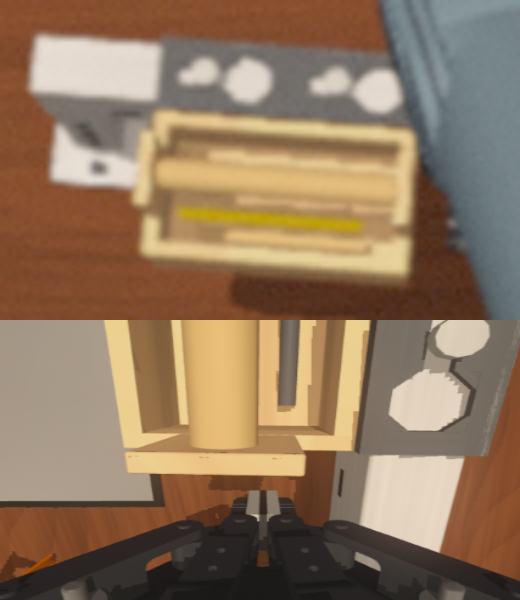

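The fingers stand right of the end board and clear of the tray, and the wrist view shows the right wide hole and its stud head (wrist crop about (400,430) and (338,462)). I'll approach to contact.

>>> arm_command(
  series=[
    [0,[0.0008,0.01,0],0],
    [0,[0.0011,0.015,0],0],
    [0,[0.0014,0.018,0],0],
    [0,[0.0016,0.021,0],0],
    [0,[0.0018,0.024,0],0],
    [0,[0.002,0.027,0],0],
    [0,[0.002,0.027,0],0],
  ],
)

```text
t: 5.35
tcp_pos: [657.1, 5.1, 321.0]
tool_rot: [3.141, 0.004, 1.493]
force: [-0.2, -5.3, 1.2]
grip_width: 0.2
gripper_force: 0.0
```

```bash
cat > key.py <<'E'
from h import *
np.set_printoptions(precision=1,suppress=True)
W=env.camera("wrist"); s=env.sense()
import sys; cv2.imwrite("pics/"+sys.argv[1],W["frame"])
print(s["t"],s["tcp_pos"],s["force"])
for nm,z in (("carrier_keyhole",167),("carrier_end",153),("stud_left",165)):
    print(nm,[(np.round(d["at"]),atz(W,d["at"],z)[:2],round(d["p"],2)) for d in env.spot_point(W,nm)])
E
python3 key.py w2.png
```

```text
5.4 [657.1   5.1 320.9] [-0.7 -5.7  2.7]
carrier_keyhole []
carrier_end []
stud_left [(array([116., 461.]), array([725.3,  67.9]), 0.6)]
```

View pics/w2.png

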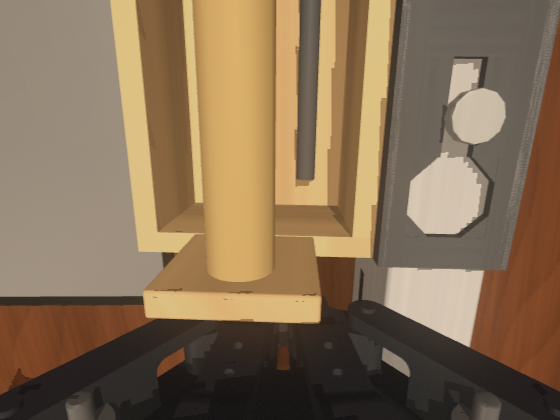

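The end board is in contact with the fingers (5 N). The hole centre is at (195,446) and the stud head at (117,477).

```bash
python3 - <<'E'
from h import *
W=env.camera("wrist")
h=atz(W,(195,446),168);s=atz(W,(117,477),177);print(h,s,s-h, np.dot((s-h)[:2],[.075,.997]),np.dot((s-h)[:2],[.997,-.075]))
E
```

```text
[720.22599997  40.24698965 168.        ] [724.43411741  67.61069776 177.        ] [ 4.20811743 27.36370811  9.        ] 27.5972257951033 2.1432149729576135
```

Push 27.5 mm along the rail, slowly.

>>> arm_command(
  series=[
    [0,[0.0004,0.005,0],0],
    [0,[0.0008,0.01,0],0],
    [0,[0.0011,0.015,0],0],
    [0,[0.0014,0.019,0],0],
    [0,[0.0017,0.023,0],0],
    [0,[0.0019,0.026,0],0],
    [0,[0.002,0.027,0],0],
    [0,[0.002,0.027,0],0],
  ],
)

```text
t: 6.27
tcp_pos: [659.3, 30.0, 320.9]
tool_rot: [3.141, 0.006, 1.492]
force: [-0.9, -9.8, 3.6]
grip_width: 0.2
gripper_force: 0.0
```

```bash
python3 key.py w3.png
```

```text
6.3167 [659.3  29.9 320.9] [-2.  -8.4  2.9]
carrier_keyhole []
carrier_end [(array([ 12., 471.]), array([734.9, 127.8]), 0.62)]
stud_left [(array([186., 452.]), array([726. ,  67.3]), 0.61), (array([ 14., 476.]), array([730.3, 124.6]), 0.37)]
```

View pics/w3.png

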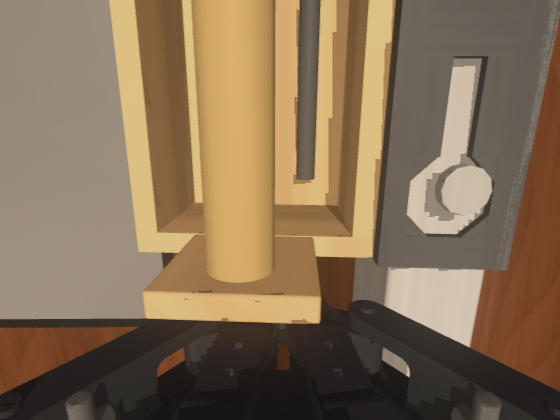

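The head is now inside the wide hole (head (190,466), hole (195,446)). About 2.5 mm remains.

>>> arm_command(
  series=[
    [0,[0.0001,0.0015,0],0],
    [0,[0.0002,0.003,0],0],
    [0,[0.0002,0.003,0],0],
    [0,[0.0002,0.003,0],0],
  ],
)

```text
t: 6.8
tcp_pos: [659.5, 32.4, 320.9]
tool_rot: [-3.142, 0.007, 1.491]
force: [-2.3, -10.3, 2.9]
grip_width: 0.1
gripper_force: 0.0
```

```bash
python3 - <<'E'
from h import *
W=env.camera("wrist");s=env.sense();print(s["t"],s["tcp_pos"],s["force"])
g=cv2.cvtColor(W["frame"],cv2.COLOR_BGR2GRAY)
cs=cv2.HoughCircles(cv2.GaussianBlur(g,(5,5),1),cv2.HOUGH_GRADIENT,1,15,param1=80,param2=15,minRadius=18,maxRadius=48)
for c in cs[0]:
    if c[0]>390 and 100<c[1]<270: print(c,atz(W,(c[1],c[0]),177),atz(W,(c[1],c[0]),168))
E
```

```text
6.85 [659.47550259  32.43504565 320.92811278] [ -1.3542478  -10.47781955   4.4993976 ]
[446.5 195.5  41.9] [718.43566553  69.14982839 177.        ] [722.77030963  66.79292848 168.        ]
[461.5 193.5  28.5] [723.50847841  69.44750563 177.        ] [728.2514108   67.11456445 168.        ]
[474.5 202.5  34. ] [728.18523522  65.8999407  177.        ] [733.30457909  63.28147169 168.        ]
[419.5 147.5  38.6] [708.68865697  86.13380439 177.        ] [712.23880744  85.14386964 168.        ]
[454.5 179.5  28.6] [720.82563993  74.50598268 177.        ] [725.35264251  72.58017596 168.        ]
[504.5 152.5  38.3] [736.7399179   82.27100981 177.        ] [742.54779037  80.9701758  168.        ]
[436.5 208.5  26.2] [715.23789836  64.78649844 177.        ] [719.31516831  62.07841339 168.        ]
[409.5 236.5  32. ] [706.17272865  55.20562652 177.        ] [709.52038316  51.72641944 168.        ]
```

>>> arm_command(
  series=[
    [0,[-0.001,-0.015,0],0],
    [0,[-0.002,-0.025,0],0],
    [0,[-0.002,-0.025,0.035],0],
    [0,[-0.002,-0.025,0.07],0],
    [0,[-0.002,-0.025,0.095],0],
    [0.045,[-0.004,0.01,0.095],0],
    [0.045,[-0.006,0.045,0.095],0],
    [0.045,[-0.009,0.08,0.095],0],
  ],
)

```text
t: 7.52
tcp_pos: [650.2, 117.2, 416.3]
tool_rot: [3.14, -0.001, 1.493]
force: [0.2, 0.9, -0.2]
grip_width: 35.9
gripper_force: 0.0
```

>>> arm_command(
  series=[
    [0.045,[0,0.017,0],0],
    [0.045,[0,0.017,0],0],
    [0.045,[0,0.017,0],0],
  ],
)

```text
t: 7.77
tcp_pos: [649.9, 135.0, 415.5]
tool_rot: [-3.141, -0.0, 1.498]
force: [0.1, -1.2, 0.3]
grip_width: 44.8
gripper_force: 0.0
```

```bash
python3 - <<'E'
from h import *
np.set_printoptions(precision=1,suppress=True)
W=env.camera("wrist");T=env.camera("top");S=env.camera("side");s=env.sense();print(s["t"],s["tcp_pos"],s["grip_width"],s["force"])
cv2.imwrite("pics/w4.png",W["frame"])
print("wrist",[(d["at"],atz(W,d["at"],190),d["p"]) for d in env.spot_point(W,"carrier_handle")])
print("key",[(d["at"],atz(W,d["at"],167),d["p"]) for d in env.spot_point(W,"carrier_keyhole")],[(d["at"],atz(W,d["at"],165),d["p"]) for d in env.spot_point(W,"stud_left")])
a=[env.spot_point(p,"carrier_handle") for p in (S,T)]
print([x[0] for x in a if x])
E
```

```text
7.9167 [650.6 131.9 415.4] 45.02553591148504 [-0.  -1.5  0.6]
wrist [([230.3, 291.4], array([655. , 137.6, 190. ]), 0.97)]
key [] [([305.4, 394.5], array([726.9,  66. , 165. ]), 0.9)]
[{'at': [212.8, 227.5], 'p': 0.69}, {'at': [191.2, 265.1], 'p': 0.55}]
```

View pics/w4.png

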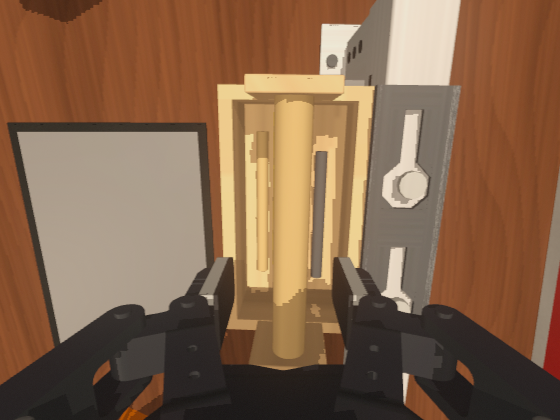

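The heads stand in both holes ((185,410) and the lower one at (300,395)). The dowel at column 291 is between the fingers, about 4 mm towards +x. I'll shift, descend and grip.

>>> arm_command(
  series=[
    [0.045,[0.004,0,-0.025],0],
    [0.045,[0.004,0,-0.05],0],
    [0.045,[0.004,0,-0.07],0],
    [0.045,[0.004,0,-0.07],0],
    [0.045,[0.004,0,-0.07],0],
  ],
)

```text
t: 8.58
tcp_pos: [654.0, 133.8, 345.1]
tool_rot: [-3.14, 0.001, 1.495]
force: [0.5, 0.8, 0.6]
grip_width: 45.3
gripper_force: 0.0
```

>>> arm_command(
  series=[
    [0.01,[0,0,0],0],
    [0.01,[0,0,0],0],
    [0.01,[0,0,0],0],
    [0.01,[0,0,0],0],
    [0.01,[0,0,0],0],
  ],
  squeeze=70,
)

```text
t: 9.0
tcp_pos: [654.4, 134.4, 347.8]
tool_rot: [3.14, -0.001, 1.495]
force: [-3.9, -0.8, 6.5]
grip_width: 20.0
gripper_force: 68.6
```

```bash
python3 - <<'E'
from h import *
S=env.camera("side");W=env.camera("wrist")
a=cv2.resize(S["frame"][140:260,160:300],None,fx=4,fy=4,interpolation=cv2.INTER_CUBIC)
b=cv2.resize(W["frame"][100:420,100:340],(240,320))
b=cv2.copyMakeBorder(b,0,160,0,0,cv2.BORDER_CONSTANT)
cv2.imwrite("pics/g.png",cv2.hconcat([a,b]));s=env.sense();print(s["force"],s["tcp_pos"],s["grip_width"],s["gripper_force"],s["ft_torque"])
E
```

```text
[-3.86045123 -1.42025699  6.53045706] [654.37669164 134.42866029 347.79880288] 19.8060313238972 68.5517692565918 [-0.09473877  0.68087279 -0.14004821]
```

View pics/g.png

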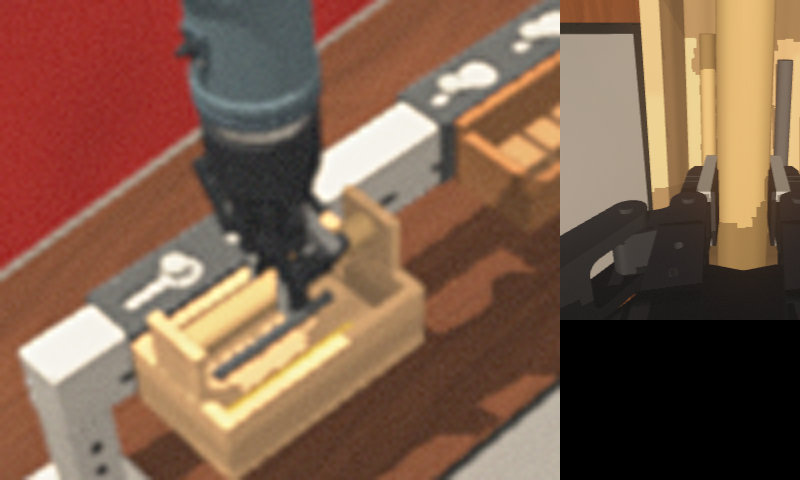

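The fingers straddle the dowel well, and the left head is in its hole (crop (265,180)). I'll lift slowly, straight up.

>>> arm_command(
  series=[
    [0.01,[0,0,0.004],0],
    [0.01,[0,0,0.008],0],
    [0.01,[0,0,0.012],0],
    [0.01,[0,0,0.016],0],
    [0.01,[0,0,0.02],0],
    [0.01,[0,0,0.02],0],
  ],
)

```text
t: 9.6
tcp_pos: [654.0, 134.5, 366.5]
tool_rot: [3.141, -0.0, 1.496]
force: [0.5, 0.3, -4.7]
grip_width: 20.1
gripper_force: 68.7
```

>>> arm_command(
  series=[
    [0.01,[0,0,0.01],0],
    [0.01,[0,0,0.02],0],
    [0.01,[0,0,0.03],0],
    [0.01,[0,0,0.04],0],
    [0.01,[-0.01,-0.002,0.045],0],
    [0.01,[-0.03,-0.008,0.045],0],
    [0.01,[-0.05,-0.015,0.045],0],
    [0.01,[-0.07,-0.021,0.045],0],
  ],
)

```text
t: 10.27
tcp_pos: [582.7, 112.7, 411.1]
tool_rot: [3.142, 0.0, 1.495]
force: [0.2, -0.1, -5.8]
grip_width: 19.7
gripper_force: 69.0
```

>>> arm_command(
  series=[
    [0.01,[-0.02,-0.006,0],0],
    [0.01,[-0.04,-0.013,0],0],
    [0.01,[-0.06,-0.02,0],0],
    [0.01,[-0.08,-0.026,0],0],
    [0.01,[-0.1,-0.032,0],0],
    [0.01,[-0.12,-0.038,0],0],
    [0.01,[-0.135,-0.043,0],0],
    [0.01,[-0.14,-0.045,0],0],
  ],
)

```text
t: 10.93
tcp_pos: [441.3, 67.5, 410.9]
tool_rot: [-3.14, 0.002, 1.495]
force: [0.2, -1.0, -4.3]
grip_width: 19.9
gripper_force: 69.1
```

```bash
python3 - <<'E'
from h import *
S=env.camera("side");T=env.camera("top")
a=cv2.resize(S["frame"][130:330,160:390],None,fx=2,fy=2)
b=cv2.resize(T["frame"][130:330,160:330],None,fx=2,fy=2)
cv2.imwrite("pics/c.png",cv2.hconcat([a,b]));s=env.sense();print(s["t"],s["force"],s["tcp_pos"],s["grip_width"],s["ft_torque"])
E
```

```text
11.0333 [ 0.4385666  -0.7318144  -4.29030628] [443.24932934  67.80547722 411.24123088] 20.040680104389594 [ 0.03966798  0.05807939 -0.01151124]
```

View pics/c.png

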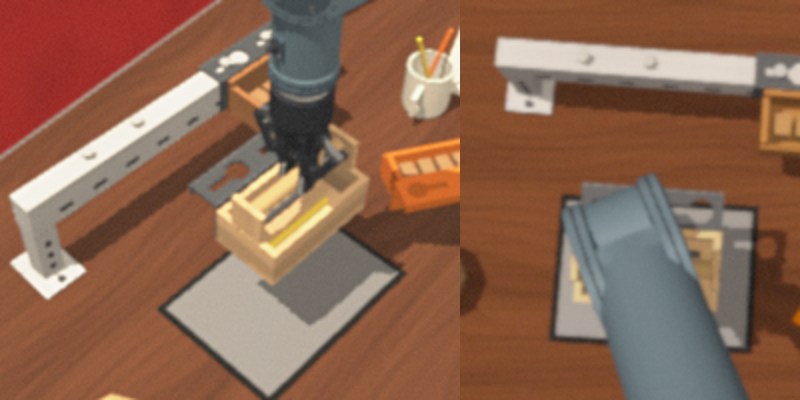

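The carrier hangs upright in the gripper over the mat. It is off the studs and nothing else has moved. Lowering.

>>> arm_command(
  series=[
    [0.01,[0,0,-0.02],0],
    [0.01,[0,0,-0.04],0],
    [0.01,[0,0,-0.06],0],
    [0.01,[0,0,-0.08],0],
    [0.01,[0,0,-0.1],0],
    [0.01,[0,0,-0.12],0],
    [0.01,[0,0,-0.135],0],
    [0.01,[0,0,-0.142],0],
  ],
)

```text
t: 11.7
tcp_pos: [444.6, 68.5, 267.2]
tool_rot: [-3.14, -0.0, 1.496]
force: [-0.1, 0.6, -5.1]
grip_width: 19.8
gripper_force: 69.1
```

>>> arm_command(
  series=[
    [0.01,[0,0,-0.003],0],
    [0.01,[0,0,-0.006],0],
    [0.01,[0,0,-0.009],0],
    [0.01,[0,0,-0.011],0],
    [0.01,[0,0,-0.011],0],
  ],
)

```text
t: 12.12
tcp_pos: [444.4, 68.1, 257.9]
tool_rot: [3.141, -0.0, 1.495]
force: [0.1, 0.7, -5.5]
grip_width: 20.1
gripper_force: 69.1
```

>>> arm_command(
  series=[
    [0.01,[0,0,-0.0015],0],
    [0.01,[0,0,-0.003],0],
    [0.01,[0,0,-0.003],0],
  ],
)

```text
t: 12.37
tcp_pos: [444.5, 68.1, 254.9]
tool_rot: [3.141, -0.0, 1.495]
force: [0.0, -0.1, -5.3]
grip_width: 19.7
gripper_force: 69.2
```

>>> arm_command(
  series=[
    [0.01,[0,0,-0.0015],0],
    [0.01,[0,0,-0.003],0],
    [0.01,[0,0,-0.003],0],
  ],
)

```text
t: 12.62
tcp_pos: [446.2, 68.0, 253.4]
tool_rot: [3.137, -0.0, 1.494]
force: [1.0, -3.3, 14.8]
grip_width: 19.6
gripper_force: 71.2
```

Contact with the mat. I'll release and rise.

>>> arm_command(
  series=[
    [0.03,[0,0,0.001],0],
    [0.045,[0,0,0.001],0],
    [0.045,[0,0,0.001],0],
    [0.045,[0,0,0.001],0],
    [0.045,[0,0,0.001],0],
  ],
  squeeze=20,
)

```text
t: 13.03
tcp_pos: [444.0, 68.2, 252.6]
tool_rot: [-3.141, -0.0, 1.496]
force: [-0.6, -0.4, 0.8]
grip_width: 45.2
gripper_force: 0.0
```

>>> arm_command(
  series=[
    [0.045,[0,0,0.01],0],
    [0.045,[0,0,0.025],0],
    [0.045,[0,0,0.05],0],
    [0.045,[0,0,0.085],0],
    [0.045,[0,0,0.12],0],
    [0.045,[0,0,0.16],0],
    [0.045,[0,0,0.16],0],
  ],
)

```text
t: 13.62
tcp_pos: [446.0, 69.2, 419.9]
tool_rot: [3.13, -0.002, 1.496]
force: [1.1, 0.4, -0.7]
grip_width: 45.1
gripper_force: 0.0
```

```bash
python3 - <<'E'
from h import *
S=env.camera("side");T=env.camera("top")
a=cv2.resize(S["frame"][130:330,160:390],None,fx=2,fy=2)
b=cv2.resize(T["frame"][130:330,160:330],None,fx=2,fy=2)
cv2.imwrite("pics/d.png",cv2.hconcat([a,b]));s=env.sense();print(s["t"],s["force"],s["tcp_pos"],s["grip_width"])
a=[env.spot_point(p,"carrier") for p in (S,T)]; print(a)
if a[0]: print(atz(S,a[0][0]["at"],3))
E
```

```text
13.7167 [-0.55228387  0.14690407 -0.28696021] [444.38572302  68.26891962 414.67055171] 45.03025563605041
[[{'at': [276.2, 301.6], 'p': 0.69}], []]
[445.20566964  72.79078312   3.        ]
```

View pics/d.png

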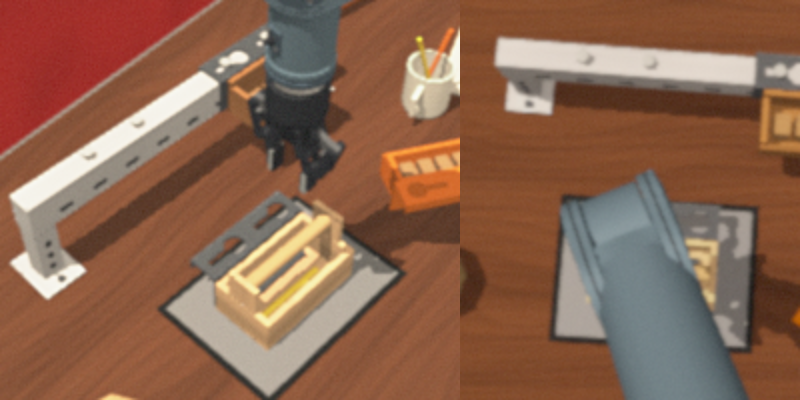

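The carrier stands upright on the mat at about (445,73), against a mat centre of (444,68). The gripper is clear, and the tray still hangs. Handing in.

```bash
python3 -c "
from bench import env
print(env.hand_in())"
```

```text
the job is handed in; nothing more can be done
None
```

I handed the job in at about 14 s of the 64 s (no verdict came back): the carrier was slid along the rail to its wide holes, lifted off and set down upright about 5 mm from the mat's middle, and the tray, mug and octagonal box were not touched.

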